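# Open a carton and hold its springy flap at 60 degrees

### The job

On the welding bench stands a carton of pipe couplings with two long flaps ajar. First fold the plain flap right back, well past upright, so that it stays leaning outward; then push the flap with the yellow stripe, which springs back when let go, open to 60 degrees from closed and keep holding it there with the gripper fingers so that the couplings can be checked: finish while holding it. Leave the couplings and the other loose things on the bench where they are.

Things in the scene. Friction and masses are not known exactly. Their poses are not given: they have to be found in the camera images.
- carton: Open brown cardboard carton, fixed to the bench: 260 mm long (its x), 230 wide (its y), 150 high, walls 5 mm, origin at the centre of its underside. Long flaps hinge on the rims of its long sides: the plain one on +y, the yellow-striped one on -y. Short fixed end flaps hang outside at its x ends. Inside, an 80 mm high divider crosses the middle.
- plain_flap (a joint): Angle of the plain cardboard flap: 0 closed (level, pointing inward), 1.57 upright, 2.4 its stop, leaning far outward. Starts at 0.7 to 1.1. The flap is 254 mm long, 100 mm from hinge to free edge, 4 mm thick, 60 g; its soft crease lets it stay at any angle it is left at (about 1 N at the edge moves it).
- plain_flap_hinge (a point): Middle of the plain flap's hinge line: 115 mm to the carton's +y, 152 mm above the bench. The hinge line runs along the carton's x axis.
- plain_flap_edge (a point): Middle of the plain flap's free edge, 100 mm from the hinge; moves with the flap.
- spring_flap (a joint): Angle of the yellow-striped flap: 0 closed (level, pointing inward), 1.05 = 60 degrees, 1.6 its stop, upright. Left alone it stands at 0.4 to 0.6; its crease springs it back there from wider angles (about 3 N at the free edge at 60 degrees). Size and weight as the plain flap; a 30 mm yellow stripe runs along both faces near the free edge.
- spring_flap_hinge (a point): Middle of the striped flap's hinge line: 115 mm to the carton's -y, 152 mm above the bench. The hinge line runs along the carton's x axis.
- spring_flap_edge (a point): Middle of the striped flap's free edge, 100 mm from the hinge; moves with the flap.
- coupling0: Steel pipe coupling (plain sleeve) standing loose inside the carton on its -x half, 60 mm outside and 50 mm inside diameter, 55 mm high; origin at the centre of its underside, 5 mm above the bench. To be left alone.
- coupling1: The other, equal coupling, standing on the carton's +x half. To be left alone.
- grate: Dark steel slag grate, fixed to the bench, 240 by 220 mm, 45 mm high; origin at the centre of its underside. Carton and grate stand side by side, either one on the left.
- angle: Rusty steel angle offcut lying on the grate, 150 mm long (its x), 40 mm wide, 40 mm high; origin at the centre of its underside. Bystander.
- brush: Brush lying on the bench beyond the carton, 200 mm long along its x, handle to -x, origin under its middle. Bystander.
- hammer: Hammer lying on the bench at the far right, 260 mm long along its x, head at +x, origin under its middle. Bystander.
- pipe_stub: Dark steel pipe stub standing on the bench on the left, 90 mm diameter, 75 mm high, origin at the centre of its underside. Bystander.
- spray_can: Spray can with a blue label standing on the bench on the left, 60 mm diameter, 150 mm high, origin at the centre of its underside. Bystander.

How it is judged:
By the outcome, as a careful person would: the job done as asked, in the order asked, and still so for the second after the job is handed in, while the arm keeps its last pose, push and grip.
It also fails if it takes over 48 s, if anything falls off the work surface, if the arm or the gripper's body presses on something with over 40 N, if the wrist force passes 120 N, or if a joint passes its speed limit or range.

### The arm

A 6-joint arm with a two-finger parallel gripper is mounted at the origin on the work surface. World frame = base frame: x ahead of the robot, y to its left, z up, the work surface at z = 0. Lengths are in mm, angles in rad, forces in N, time in s.
With the tool pointing down it reaches from about 325 to 925 mm from the base axis. Payload 3.1 kg.
Tool frame: the origin (TCP) lies between the finger pads; the fingertips stand 14 mm ahead of it and the grasp point (between the pads) lies 5 mm behind it; z points along the fingers, y is the line along which they close (so a half turn about z gives the same grasp; the last joint's range is limited). The gripper opens to 85 mm and grips with 20 to 120 N. Pads are 22 mm wide; open, the fingers measure 114 mm over their backs; the gripper's body (76 mm by 85 mm) begins 54 mm behind the grasp point. The pads swing forward as they close: fully open they stand 13 mm farther back than shut.
Start: joints at [1.136, 0.217, 1.613, -0, 1.311, -0.112], TCP at [198.246, 592.738, 245.3] pointing down, gripper open.
Joint ranges: [-2.75, 2.75], [-0.78, 2.1], [0.31, 2.55], [-1.13, 4.27], [0.13, 2.63], [-2.58, 2.58]. Speed limits (rad/s): [2.79, 2.79, 3.14, 3.14, 3.14, 3.14].

### API

Orientations are given as a 3x3 rotation matrix whose columns are the frame's x, y, z axes.
In Python, from bench import monitor, cams, robot gives the robot as it stands.
- The arm moves only by the shell command python3 -m creep 'ROWS'. ROWS is JSON, one flat list of numbers, 5 for each row, row after row: the shift along the tool's x, y, z in cm, then the turn about the tool's z in degrees, then the opening, from -1 (shut) to 1 (fully open). In form: [tx, ty, tz, turn, grip, tx, ty, tz, turn, grip, ...]. A call has 1 to 12 rows; each row is the pose to reach, as a shift and turn from the pose commanded when the call began, along the tool's axes at that moment; what a row does not reach only later rows make up. A row lasts 1/8 s, in which the tool goes at most 62.5 mm and 10.7 degrees, less where a joint would pass 70% of its speed; a pose out of reach is approached as far as the arm can. A call with a gripper value outside its range is refused whole. The fingers move at their own pace and stop on an object; the grip force is fixed at half the most. Time passes only in rows, so rows that repeat a pose let the fingers close. It gives the time, the measured TCP pose, the force, the opening and the grip force at its end, in the units of the state.
- monitor.read_state(): the state, without advancing time (a new reading comes with each control period).
- cams.read_camera(name): name is "side" or "top" or "wrist"; returns the picture (480x640x3 uint8, red, green, blue); there is no depth.
- cams.camera_model(name): a dict with "K" (3x3 intrinsics, pixels), "xyz" and "attitude" of the camera in the world; the wrist camera has in their place "mount" (4x4, takes a point from camera to tool coordinates, whose origin is the TCP and whose axes are the flange's). Camera axes: x right, y down, z forward; pixel columns grow to the right and rows downward; lengths in mm; the calibration is good to about 2 mm. The wrist camera is an equidistant fisheye: a pixel r from the principal point sees the ray r / f radians off the axis. A picture is of the moment at which its call begins: read the wrist's pose just before it. camera_model takes no time and is no camera call.
- robot.finish_job(): hands the job in; it is judged then, once.
The state is a dict: "t": time; "joints": joint angles; "qvel": joint speeds; "effort": joint torques, N m; "tcp_pos": TCP position; "eef_rot": TCP orientation; "force": force on the tool from outside, world axes, zero at the start; "wrist_torque": the same for the moment, N m; "grip_width": finger opening in mm; "gripper_force": force on a finger pad.
Only numpy, scipy, OpenCV 4.12 (cv2) and the standard library are available. Lean on these libraries where they do the work, as an engineer would, in place of code of your own. Each camera call takes 0.05 s, during which the arm holds its last target. There are 200 camera calls.

## Working session

There is one attempt and no reset: what is moved stays moved. The work goes in short steps, Python scripts to look and compute and a shell command to move; the robot and the scene stay as the last step left them, time stands still between calls to the robot, and variables do not carry over. Pictures are saved under pics/ and viewed, at most 10 in all, crops included, and the job is handed in when it is done.

```bash
mkdir -p pics
python3 - <<'E'
from bench import monitor,cams,robot
import cv2,numpy as np
s=monitor.read_state();print(s['t'],s['tcp_pos'],np.round(s['eef_rot'],3).tolist(),s['grip_width'])
for n in("top","side"):
    cv2.imwrite(f"pics/{n}0.png",cams.read_camera(n)[:,:,::-1]);m=cams.camera_model(n);print(n,{k:np.round(v,3).tolist() if not isinstance(v,str) else v for k,v in m.items()})
E
```

```text
0.0 [197.91012702 591.99565105 243.9524873 ] [[-0.948, 0.317, -0.001], [0.317, 0.948, -0.002], [0.0, -0.002, -1.0]] 85.59085465473348
top {'K': [[463.354, 0.0, 321.295], [0.0, 463.354, 241.04], [0.0, 0.0, 1.0]], 'xyz': [464.043, -15.055, 1475.506], 'attitude': [[0.02, -0.997, 0.078], [-1.0, -0.021, -0.014], [0.016, -0.077, -0.997]]}
side {'K': [[618.252, 0.0, 309.981], [0.0, 618.252, 235.999], [0.0, 0.0, 1.0]], 'xyz': [1537.992, -1131.739, 1091.902], 'attitude': [[0.752, 0.361, -0.551], [0.659, -0.421, 0.624], [-0.007, -0.832, -0.555]]}
```

View pics/top0.png

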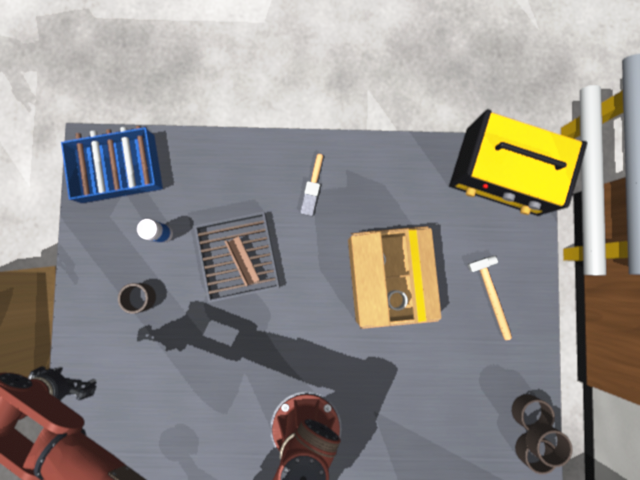

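View pics/side0.png

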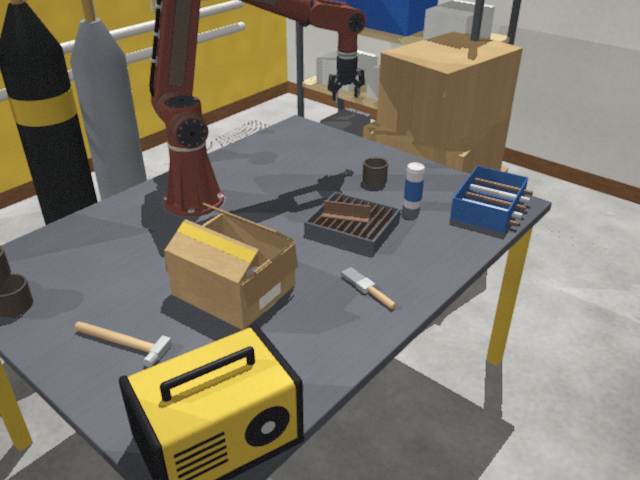

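The top view shows the carton around (395,277), with the plain flap on its left (+y) and the striped one on its right. The side view shows it at about (230,265). I'll enlarge both.

Run:
```python
import cv2,numpy as np
a=cv2.imread("pics/top0.png")[215:340,335:455];b=cv2.imread("pics/side0.png")[195:330,155:310]
a=cv2.resize(a,None,fx=4,fy=4,interpolation=3);b=cv2.resize(b,None,fx=4,fy=4,interpolation=3)
cv2.imwrite("pics/topc.png",a);cv2.imwrite("pics/sidec.png",b)
```

```text
(no output)
```

View pics/topc.png

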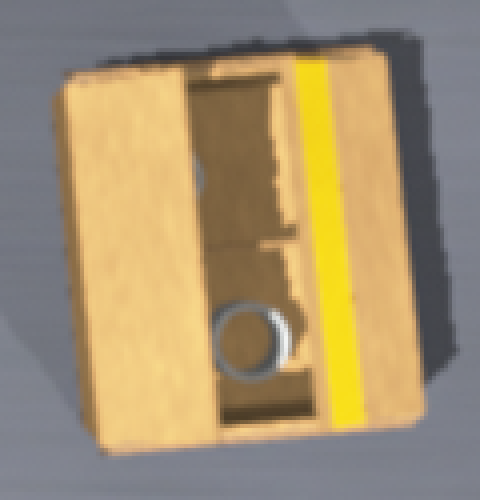

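View pics/sidec.png

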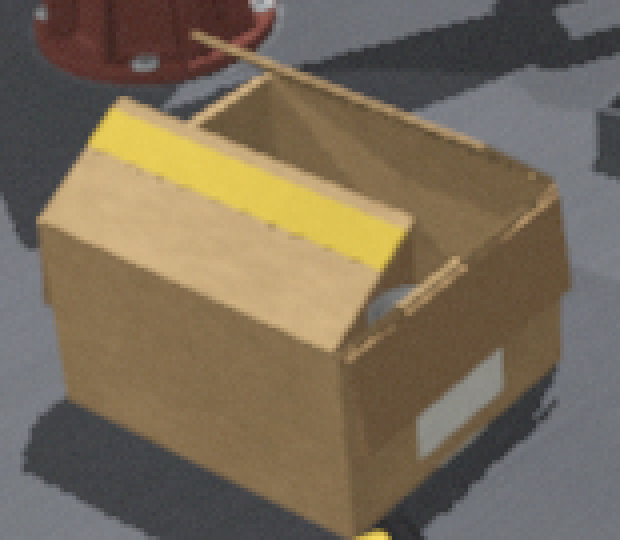

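The crops show the spring flap's hinge and edge corners clearly in the side view, and the plain flap's corners in the top view. I'll fit the carton pose and both angles to these points.

```bash
cat > h.py <<'E'
import numpy as np
from bench import monitor,cams,robot
def proj(n,P):
    m=cams.camera_model(n);R=np.array(m['attitude']);p=(np.atleast_2d(P)-m['xyz'])@R;q=p@np.array(m['K']).T
    return q[:,:2]/q[:,2:]
def c2w(v,P):
    x,y,a=v;c,s=np.cos(a),np.sin(a);P=np.atleast_2d(P)
    return np.c_[x+c*P[:,0]-s*P[:,1],y+s*P[:,0]+c*P[:,1],P[:,2]]
def spring(X,a,r=100):return [X,-115+r*np.cos(a),152+r*np.sin(a)]
def plain(X,a,r=100):return [X,115-r*np.cos(a),152+r*np.sin(a)]
E
python3 - <<'E'
from h import *
from scipy.optimize import least_squares
off={'top':(335,215),'side':(155,195)}
def f(v):
    b,p,s=v[:3]*[1,1,1],v[3],v[4]
    T=[('top',(218,440),plain(-127,p)),('top',(182,70),plain(127,p)),('top',(103,452),plain(-127,0,0)),('top',(65,78),plain(127,0,0)),
       ('top',(425,420),spring(-127,0,0)),('top',(388,48),spring(127,0,0)),
       ('side',(120,97),spring(-127,s)),('side',(412,217),spring(127,s)),('side',(42,222),spring(-127,0,0)),('side',(335,352),spring(127,0,0)),
       ('side',(357,537),[130,-115,0]),('side',(70,400),[-130,-115,0]),('side',(193,35),plain(-127,p))]
    return np.array([proj(n,c2w(b,P))[0]-(np.array(off[n])+(np.array(c)+.5)/4-.5) for n,c,P in T]).ravel()
r=least_squares(f,[560,-170,0.05,.9,.5],x_scale=[100,100,.1,.1,.1],loss='soft_l1');print(r.x.round(3));print(f(r.x).reshape(-1,2).round(1).tolist())
v=r.x[:3];np.save('v.npy',r.x)
for P in [plain(0,0,0),plain(0,r.x[3]),plain(0,2.3),spring(0,0,0),spring(0,r.x[4]),spring(0,1.05)]:print(c2w(v,P).round(0))
E
```

```text
[ 4.69737e+02 -2.48038e+02  1.14000e-01  7.45000e-01  5.94000e-01]
[[0.6, 0.7], [-0.2, -0.5], [-0.4, -2.3], [0.3, 2.1], [-0.4, -2.1], [-1.1, 2.3], [-0.1, -0.3], [0.6, -0.1], [-0.1, 0.0], [-0.0, 0.7], [-0.5, 1.1], [-0.4, -0.3], [-0.0, -0.1]]
[[ 457. -134.  152.]]
[[ 465. -207.  220.]]
[[449. -68. 227.]]
[[ 483. -362.  152.]]
[[ 473. -280.  208.]]
[[ 477. -313.  239.]]
```

```bash
cat >> h.py <<'E'
def rel(W,yaw=None):
    """tool-axis shift (cm) from the measured pose to world W; turn aligning tool y with carton y"""
    s=monitor.read_state();R=np.array(s['eef_rot']);d=R.T@(np.array(W)-s['tcp_pos'])/10
    v=np.load('v.npy');cy=np.array([-np.sin(v[2]),np.cos(v[2]),0]);t=R.T@cy
    return d.round(2).tolist(),round(float(np.degrees(np.arctan2(-t[0],t[1]))),1)
def C(y,z,x=0):
    return c2w(np.load('v.npy')[:3],[x,y,z])[0]
E
python3 - <<'E'
from h import *
print(rel([440,180,310]),rel([455,-100,310]),C(5,310),rel(C(5,310)))
E
```

```text
([-36.02, -31.42, -6.53], -25.0) ([-46.33, -57.49, -6.48], -25.0) [ 469.16888152 -243.06998272  310.        ] ([-52.21, -70.61, -6.45], -25.0)
```

```bash
python3 -m creep '[-5,-4,-6.5,0,-1, -10,-9,-6.5,-8,-1, -14,-13,-6.5,-16,-1, -18.5,-17,-6.5,-25,-1, -23,-21,-6.5,-25,-1, -27,-25,-6.5,-25,-1, -31,-29,-6.5,-25,-1, -36,-33,-6.5,-25,-1, -38.5,-38.5,-6.5,-25,-1, -41,-44,-6.5,-25,-1, -43.5,-49.5,-6.5,-25,-1, -46,-55,-6.5,-25,-1]'
python3 -c "
from h import *
print(rel(C(5,310)),rel(C(5,212)),rel(C(5,190)),monitor.read_state()['t'])"
```

```text
t: 1.6
tcp_pos: [459.6, -76.7, 310.0]
eef_rot: [[-0.994, -0.113, 0.0], [-0.113, 0.994, 0.0], [-0.0, 0.0, -1.0]]
force: [1.1, 0.4, 0.4]
grip_width: 0.2
gripper_force: 0.0
([0.93, -16.64, -0.0], -0.0) ([0.94, -16.64, 9.8], -0.0) ([0.94, -16.64, 12.0], -0.0) 1.6
```

```bash
python3 -m creep '[0.9,-6,0,0,-1, 0.9,-12,0,0,-1, 0.9,-16.6,0,0,-1, 0.9,-16.6,0,0,-1, 0.9,-16.6,3,0,-1, 0.9,-16.6,6,0,-1, 0.9,-16.6,8.5,0,-1, 0.9,-16.6,9.8,0,-1, 0.9,-16.6,9.8,0,-1]'
python3 - <<'E'
from h import *
import cv2
im=cams.read_camera("side")[180:330,140:320,::-1];cv2.imwrite("pics/s1.png",cv2.resize(im,None,fx=4,fy=4,interpolation=3))
E
```

```text
t: 2.72
tcp_pos: [469.3, -239.6, 211.2]
eef_rot: [[-0.993, -0.114, -0.002], [-0.114, 0.993, 0.002], [0.002, 0.002, -1.0]]
force: [0.0, -0.2, 0.4]
grip_width: -0.0
gripper_force: 0.0
```

View pics/s1.png

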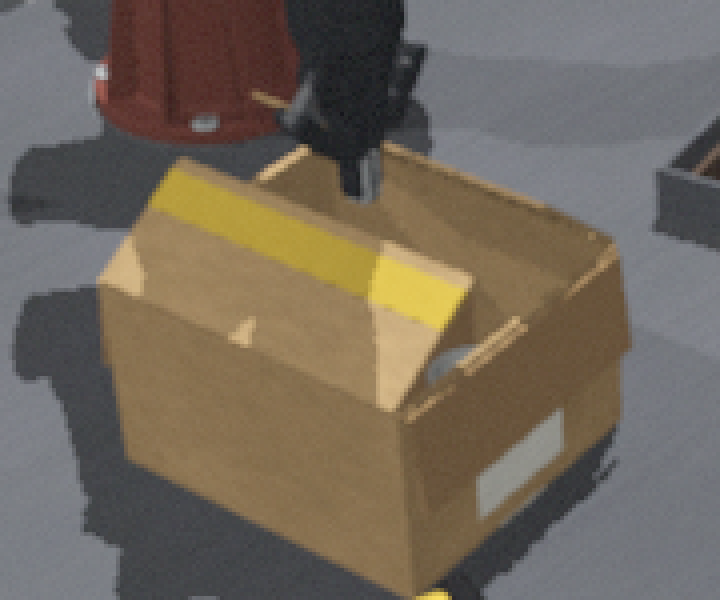

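Fingers are at crop (360,185), between the two flaps. Sweeping outward in carton +y.

```bash
python3 -m creep '[0,1.5,0,0,-1, 0,3,0,0,-1, 0,4.2,0,0,-1, 0,5.4,0,0,-1, 0,6.6,0,0,-1, 0,7.8,0,0,-1, 0,9,0,0,-1, 0,10.2,0,0,-1, 0,11.2,0,0,-1, 0,12,0,0,-1, 0,12.6,0,0,-1, 0,12.9,0,0,-1]'
python3 - <<'E'
from h import *
import cv2
print(rel(C(137,212)))
im=cams.read_camera("side")[150:330,140:320,::-1];cv2.imwrite("pics/s2.png",cv2.resize(im,None,fx=3,fy=3,interpolation=3))
E
```

```text
t: 4.28
tcp_pos: [454.2, -111.6, 210.9]
eef_rot: [[-0.993, -0.114, -0.003], [-0.114, 0.993, 0.001], [0.003, 0.001, -1.0]]
force: [0.9, -0.2, -0.7]
grip_width: 0.2
gripper_force: 0.3
([0.01, -0.03, -0.11], 0.0)
```

View pics/s2.png

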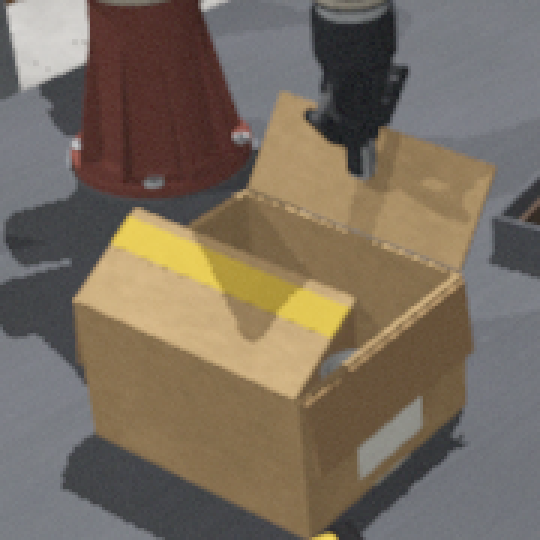

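The plain flap now leans outward, with its edge corners at crop (282,92) and (495,165). Next: measure the angle and plan the spring-flap push.

```bash
cat > ang.py <<'E'
import sys
from h import *
from scipy.optimize import least_squares
def ang(fn,off,sc,pts,a0,n='side',sgn=1):
    v=np.load('v.npy')[:3];m=[np.array(off)+(np.array(c)+.5)/sc-.5 for c in pts]
    f=lambda a:np.array([proj(n,c2w(v,fn(X,a[0])))[0]-q for X,q in zip((-127,127),m)]).ravel()
    r=least_squares(f,a0);return r.x.round(3),r.fun.round(1)
E
python3 - <<'E'
from ang import *
print(ang(plain,(140,150),3,[(282,92),(495,165)],2.0))
E
```

```text
(array([2.182]), array([-0.3, -0.4,  0.4,  0.4]))
```

```bash
python3 -m creep '[0,0.4,0,0,-1, 0,0.8,0,0,-1, 0,0.9,0,0,-1, 0,-2,0,0,-1, 0,-6.5,0,0,-1, 0,-11,0,0,-1, 0,-14,0,0,-1, 0,-15,0,0,-1, 0,-16,-0.3,0,-1, 0,-16.8,-0.8,0,-1, 0,-17.4,-1.3,0,-1, 0,-17.7,-1.5,0,-1]'
python3 - <<'E'
from h import *
import cv2
print(rel(C(-45,230)))
im=cams.read_camera("side")[150:330,140:320,::-1];cv2.imwrite("pics/s3.png",cv2.resize(im,None,fx=3,fy=3,interpolation=3))
E
```

```text
t: 5.82
tcp_pos: [474.4, -282.1, 228.4]
eef_rot: [[-0.993, -0.114, -0.004], [-0.114, 0.993, 0.014], [0.003, 0.014, -1.0]]
force: [-5.3, 15.7, 10.4]
grip_width: -0.1
gripper_force: 8.2
([0.08, -1.06, -0.17], 0.0)
```

View pics/s3.png

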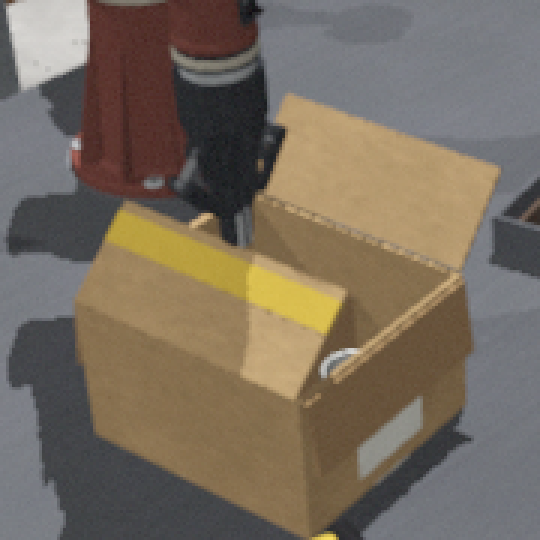

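```bash
python3 - <<'E'
from ang import *
print(ang(spring,(140,150),3,[(125,203),(350,290)],.6),ang(plain,(140,150),3,[(285,94),(500,168)],2.0))
E
python3 -m creep '[0,1.5,-0.3,0,-1, 0,3.5,0,0,-1, 0,3.5,2,0,-1, 0,3.5,3.6,0,-1, 0,3.5,3.6,0,-1]'
python3 - <<'E'
from h import *
import cv2
print(rel(C(-45,195)))
im=cams.read_camera("side")[150:330,140:320,::-1];cv2.imwrite("pics/s4.png",cv2.resize(im,None,fx=3,fy=3,interpolation=3))
E
```

```text
(array([0.729]), array([ 0.6, -0.8, -0.4,  0.5])) (array([2.26]), array([ 0.2, -0.5,  0. , -0.1]))
t: 6.5
tcp_pos: [470.1, -252.4, 189.1]
eef_rot: [[-0.994, -0.114, -0.003], [-0.114, 0.994, 0.002], [0.003, 0.003, -1.0]]
force: [-1.0, -0.0, -1.6]
grip_width: 0.4
gripper_force: 0.0
([-0.01, -4.06, -0.6], -0.0)
```

View pics/s4.png

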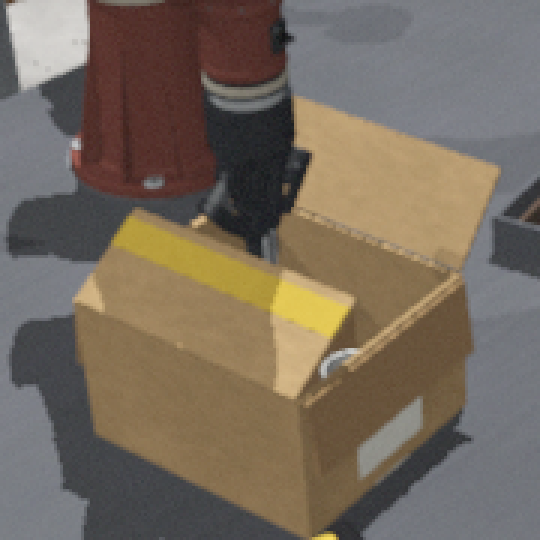

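The fingers are clear again and below the striped flap's edge. The plain flap is at 2.26. Pushing again with the tip deeper.

```bash
python3 -m creep '[0,-1,0,0,-1, 0,-1.7,0,0,-1, 0,-2.3,0,0,-1, 0,-2.9,0,0,-1, 0,-3.4,0,0,-1, 0,-3.9,-0.3,0,-1, 0,-4.2,-0.6,0,-1, 0,-4.4,-1,0,-1, 0,-4.4,-1,0,-1]'
python3 - <<'E'
from h import *
import cv2
print(rel(C(-50,210)),monitor.read_state()['force'])
im=cams.read_camera("side")[150:330,140:320,::-1];cv2.imwrite("pics/s5.png",cv2.resize(im,None,fx=3,fy=3,interpolation=3))
E
```

```text
t: 7.68
tcp_pos: [475.1, -279.7, 209.6]
eef_rot: [[-0.993, -0.114, -0.009], [-0.115, 0.993, 0.04], [0.004, 0.04, -0.999]]
force: [-20.3, 56.5, 53.2]
grip_width: -0.1
gripper_force: 30.6
([0.17, -1.79, -0.11], 0.1) [-20.27470243  56.49522952  53.15130275]
```

View pics/s5.png

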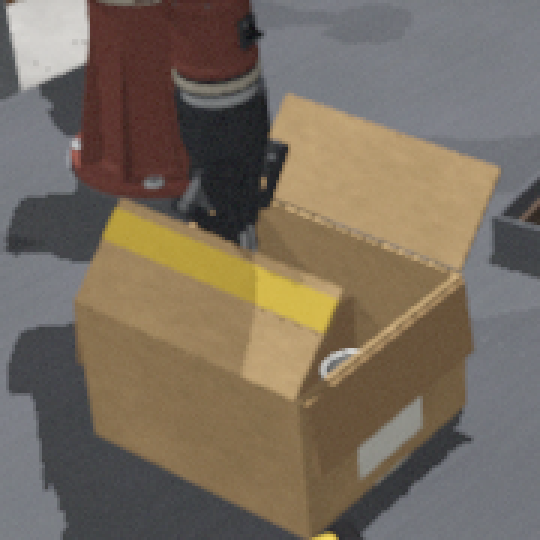

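The flap has jammed. Force (56, 53) N points along it, so the edge is sticking by friction against the finger and is being pushed towards the hinge. I'll back off, then carry the edge along its own arc, rising as well as moving outward.

```bash
python3 -m creep '[0,2,0,0,-1, 0,4.2,0,0,-1, 0,4.2,0.4,0,-1, 0,4.2,0.4,0,-1]'
python3 - <<'E'
from h import *
s=monitor.read_state();v=np.load('v.npy')
print(rel(C(0,195)),s['force'])
for a in np.arange(.6,1.1,.05):print(a.round(2),np.round(100*np.array([np.cos(a)-np.cos(.6),np.sin(a)-np.sin(.6)]),1))
E
```

```text
t: 8.22
tcp_pos: [471.2, -256.3, 196.3]
eef_rot: [[-0.994, -0.113, -0.001], [-0.113, 0.994, 0.0], [0.001, 0.0, -1.0]]
force: [1.1, -0.8, -0.7]
grip_width: -0.2
gripper_force: 0.0
([0.05, 0.84, 0.14], -0.1) [ 1.1487207  -0.76909876 -0.65134232]
0.6 [0. 0.]
0.65 [-2.9  4.1]
0.7 [-6.  8.]
0.75 [-9.4 11.7]
0.8 [-12.9  15.3]
0.85 [-16.5  18.7]
0.9 [-20.4  21.9]
0.95 [-24.4  24.9]
1.0 [-28.5  27.7]
1.05 [-32.8  30.3]
1.1 [-37.2  32.7]
```

```bash
python3 -m creep '[0,-1,0,0,-1, 0,-1.3,0,0,-1, 0,-1.5,-0.4,0,-1, 0,-1.7,-0.8,0,-1, 0,-2,-1.2,0,-1, 0,-2.3,-1.5,0,-1, 0,-2.3,-1.5,0,-1]'
python3 - <<'E'
from h import *
print(rel(C(0,195)))
import cv2
im=cams.read_camera("side")[150:330,140:320,::-1];cv2.imwrite("pics/s6.png",cv2.resize(im,None,fx=3,fy=3,interpolation=3))
E
```

```text
t: 9.1
tcp_pos: [473.8, -276.9, 213.0]
eef_rot: [[-0.994, -0.112, -0.002], [-0.112, 0.994, 0.007], [0.001, 0.007, -1.0]]
force: [-3.2, 9.2, 8.3]
grip_width: -0.1
gripper_force: 5.1
([0.07, 2.9, 1.82], -0.1)
```

View pics/s6.png

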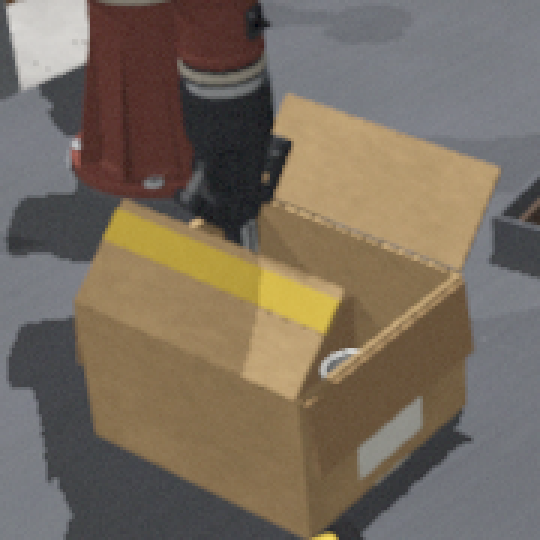

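The flap sits near 0.74 and is still jammed, but the force is only 9 N. I'll lift first and then move outward.

```bash
python3 -m creep '[0,0,-0.4,0,-1, 0,-0.1,-0.8,0,-1, 0,-0.4,-1.2,0,-1, 0,-0.8,-1.6,0,-1, 0,-0.8,-1.6,0,-1]'
python3 - <<'E'
from h import *
print(rel(C(0,195)))
import cv2
im=cams.read_camera("side")[150:330,140:320,::-1];cv2.imwrite("pics/s7.png",cv2.resize(im,None,fx=3,fy=3,interpolation=3))
# yellow extent at columns, to read the flap angle by code
def yel(im):
    h=cv2.cvtColor(im,cv2.COLOR_BGR2HSV);m=cv2.inRange(h,(22,130,60),(32,255,255));c,_=cv2.findContours(m,0,2);k=max(c,key=cv2.contourArea);return cv2.boxPoints(cv2.minAreaRect(k)).round(1).tolist(),cv2.moments(k)['m10']/cv2.moments(k)['m00'],cv2.moments(k)['m01']/cv2.moments(k)['m00']
for n in range(2,8):
    i=cv2.imread(f"pics/s{n}.png");print(n,yel(i))
E
```

```text
t: 9.78
tcp_pos: [475.1, -287.2, 228.7]
eef_rot: [[-0.994, -0.113, 0.0], [-0.113, 0.994, -0.001], [0.0, -0.001, -1.0]]
force: [-0.6, 1.4, -0.2]
grip_width: 0.4
gripper_force: 0.8
([0.09, 3.95, 3.36], -0.1)
2 ([[108.9000015258789, 245.0], [123.5, 210.5], [351.6000061035156, 307.29998779296875], [336.8999938964844, 341.79998779296875]], 231.49493134864622, 276.7601479960648)
3 ([[102.4000015258789, 240.0], [117.9000015258789, 203.89999389648438], [344.1000061035156, 300.8999938964844], [328.6000061035156, 337.0]], 224.084229390681, 271.47688172043013)
4 ([[108.9000015258789, 244.89999389648438], [123.5, 210.5], [351.6000061035156, 307.20001220703125], [337.0, 341.70001220703125]], 231.0491564125333, 276.5134255148209)
5 ([[99.19999694824219, 238.60000610351562], [114.80000305175781, 202.1999969482422], [340.6000061035156, 299.0], [325.0, 335.3999938964844]], 221.7113511351135, 270.2245624562456)
6 ([[100.5999984741211, 239.3000030517578], [116.0999984741211, 203.1999969482422], [341.5, 299.79998779296875], [326.1000061035156, 335.8999938964844]], 222.55999038230343, 270.6674481045123)
7 ([[92.30000305175781, 236.5], [108.0, 200.10000610351562], [335.1000061035156, 298.0], [319.3999938964844, 334.3999938964844]], 215.4323006824648, 268.46797588491614)
```

```bash
cat > yel.py <<'E'
from h import *
import cv2
from scipy.optimize import least_squares
def cen(im):
    m=cv2.inRange(cv2.cvtColor(im,cv2.COLOR_BGR2HSV),(22,130,60),(32,255,255));c,_=cv2.findContours(m,0,2);k=cv2.moments(max(c,key=cv2.contourArea))
    return np.array([k['m10'],k['m01']])/k['m00']
def grab():
    return cen(cv2.resize(cams.read_camera("side")[150:330,140:320,::-1],None,fx=3,fy=3,interpolation=3))
V=np.load('v.npy')
def pr(a,r):return (proj('side',c2w(V[:3],spring(0,a,r)))[0]-[140,150]+.5)*3-.5
c2=cen(cv2.imread('pics/s2.png'))
k=least_squares(lambda q:pr(q[1],q[0])-c2,[80,.59],x_scale=[10,.1]).x
def angle(c):return least_squares(lambda a:pr(a[0],k[0])-c,.8).x[0]
E
python3 - <<'E'
from yel import *
print(k)
for n in range(3,8):print(n,angle(cen(cv2.imread(f'pics/s{n}.png'))).round(3))
print(rel(C(0,195)),monitor.read_state()['t'])
E
```

```text
[77.17476465  0.4939238 ]
3 0.658
4 0.502
5 0.71
6 0.691
7 0.837
([0.09, 3.94, 3.35], -0.0) 9.825
```

```bash
cat > fit.py <<'E'
from h import *
import cv2
from scipy.optimize import least_squares
def quad(im):
    S=4;im=cv2.resize(im,None,fx=S,fy=S,interpolation=3)
    m=cv2.inRange(cv2.cvtColor(im,cv2.COLOR_BGR2HSV),(22,140,60),(32,255,255));c,_=cv2.findContours(m,0,2);k=cv2.convexHull(max(c,key=cv2.contourArea))
    e=.5
    while len(q:=cv2.approxPolyDP(k,e,True))>4:e+=.5
    q=(q[:,0]+.5)/S-.5
    return q
def order(q,P): # match quad to predictions
    from scipy.optimize import linear_sum_assignment as L
    D=np.linalg.norm(q[:,None]-P[None],axis=2);return q[L(D.T)[1]]
def st(X,a,r):return [X,-115+r*np.cos(a)-2*np.sin(a),152+r*np.sin(a)+2*np.cos(a)]
def sp(n,b,a,r):return proj(n,c2w(b,[st(X,a,rr) for X in(-127,127) for rr in(r-15,r+15)]))
def side_q(im):return quad(im[150:330,140:320])+[140,150]
E
python3 - <<'E'
from fit import *
t=cv2.imread('pics/top0.png')[215:340,335:455];s=cv2.imread('pics/side0.png')
qt=quad(t)+[335,215];qs=side_q(s);q7=quad(cv2.resize(cv2.imread('pics/s7.png'),(180,180),interpolation=cv2.INTER_AREA))+[140,150]
v0=np.load('v.npy');b0=v0[:3]
qt=order(qt,sp('top',b0,.6,78));qs=order(qs,sp('side',b0,.6,78));q7=order(q7,sp('side',b0,.9,78))
print(qt.round(1).tolist(),qs.round(1).tolist(),q7.round(1).tolist())
off={'top':(335,215),'side':(155,195)}
def f(v):
    b,p,a,r,a7=v[:3],v[3],v[4],v[5],v[6]
    T=[('top',(218,440),plain(-127,p)),('top',(182,70),plain(127,p)),('side',(193,35),plain(-127,p)),
       ('side',(120,97),st(-127,a,100)),('side',(412,217),st(127,a,100)),('side',(42,222),st(-127,a,0)),('side',(335,352),st(127,a,0)),
       ('side',(357,537),[130,-115,0]),('side',(70,400),[-130,-115,0])]
    e=[proj(n,c2w(b,P))[0]-(np.array(off[n])+(np.array(c)+.5)/4-.5) for n,c,P in T]
    return np.r_[np.ravel(e),(sp('top',b,a,r)-qt).ravel(),(sp('side',b,a,r)-qs).ravel(),(sp('side',b,a7,r)-q7).ravel()]
r=least_squares(f,list(v0)+[78,.9],x_scale=[100,100,.1,.1,.1,10,.1],loss='soft_l1')
print(r.x.round(3));print(f(r.x).reshape(-1,2).round(1).tolist());np.save('w.npy',r.x)
print((c2w(r.x[:3],[0,0,0])-c2w(b0,[0,0,0])).round(1))
E
```

```text
[[426.4, 317.6], [417.6, 321.4], [415.4, 229.6], [408.6, 229.6]] [[176.6, 229.6], [183.4, 221.6], [249.6, 262.4], [256.4, 253.4]] [[173.6, 229.4], [174.6, 218.6], [247.4, 258.4], [249.4, 248.6]]
[ 4.69903e+02 -2.47262e+02  1.14000e-01  7.37000e-01  5.71000e-01
  7.46680e+01  9.44000e-01]
[[0.5, 0.6], [-0.3, -0.6], [0.1, 0.0], [0.3, -0.3], [0.9, -0.2], [-0.2, -0.4], [-0.0, 0.3], [-0.2, 1.0], [-0.2, -0.4], [-0.4, 2.6], [0.6, 0.3], [0.5, -0.4], [-0.4, -0.2], [0.3, 1.4], [-0.5, 0.1], [0.9, -0.0], [0.1, -1.2], [-1.7, -0.6], [0.9, -0.6], [-1.3, 2.0], [0.6, 0.2]]
[[0.2 0.8 0. ]]
```

```bash
python3 -m creep '[0,-0.4,-0.3,0,-1, 0,-0.8,-0.5,0,-1, 0,-1,-0.6,0,-1, 0,-1,-0.6,0,-1]'
cat > chk.py <<'E'
from fit import *
import yel
w=np.load('w.npy');im=cams.read_camera("side")[:,:,::-1].copy();cv2.imwrite('pics/last.png',im)
q=order(side_q(im),sp('side',w[:3],1,w[5]));f=lambda a:(sp('side',w[:3],a[0],w[5])-q).ravel()
r=least_squares(f,1.,loss='soft_l1');print('quad',r.x,f(r.x).round(1))
c=yel.cen(cv2.resize(im[150:330,140:320],None,fx=3,fy=3,interpolation=3));c=(c+.5)/3-.5+[140,150]
o=cv2.imread('pics/side0.png');c0=yel.cen(cv2.resize(o[150:330,140:320],None,fx=3,fy=3,interpolation=3));c0=(c0+.5)/3-.5+[140,150]
P=lambda a:proj('side',c2w(w[:3],st(0,a,w[5])))[0]
g=lambda a:P(a[0])-P(w[4])-(c-c0)
r=least_squares(g,1.);print('centroid diff',r.x,g(r.x).round(2))
print(rel(C(0,195)),monitor.read_state()['force'].round(1))
E
python3 chk.py
```

```text
t: 10.32
tcp_pos: [476.2, -296.3, 235.0]
eef_rot: [[-0.994, -0.113, -0.0], [-0.113, 0.994, 0.0], [0.0, 0.0, -1.0]]
force: [-1.9, 4.9, 2.7]
grip_width: -0.3
gripper_force: 2.3
quad [1.05142221] [-0.4  0.3  0.4 -0.8 -0.8  1.   0.4  0.1]
centroid diff [1.03051896] [-0.    0.14]
([0.09, 4.87, 4.0], -0.0) [-1.4  4.8  2.8]
```

```bash
python3 -m creep '[0,0,0,0,-1, 0,0,0,0,-1, 0,0,0,0,-1, 0,0,0,0,-1, 0,0,0,0,-1, 0,0,0,0,-1, 0,0,0,0,-1, 0,0,0,0,-1]'; python3 chk.py
python3 - <<'E'
import cv2,numpy as np
a=cv2.imread('pics/last.png');b=cv2.imread('pics/s6.png')
b=cv2.resize(b,(180,180),interpolation=cv2.INTER_AREA);d=cv2.absdiff(a[150:330,140:320],b).max(2)
print('plain flap change',d[35:85,105:162].mean(),'coupling region',d[115:128,106:122].mean())
E
```

```text
t: 11.38
tcp_pos: [476.2, -296.4, 235.0]
eef_rot: [[-0.994, -0.113, -0.0], [-0.113, 0.994, -0.0], [0.0, -0.0, -1.0]]
force: [-3.5, 4.4, 3.4]
grip_width: 0.0
gripper_force: 2.3
quad [1.04346864] [-1.2 -0.7  0.6 -0.8 -0.7  1.   0.5  0.1]
centroid diff [1.03884699] [0.   0.24]
([0.09, 4.88, 4.0], -0.0) [-2.2  4.9  2.5]
plain flap change 2.112280701754386 coupling region 6.072115384615385
```

The striped flap holds steady at about 1.04 rad with a push of about 3 N, and the plain flap hasn't moved. Handing in.

```bash
python3 -c "
from bench import robot
print(robot.finish_job())"
```

```text
the job is handed in; nothing more can be done
None
```

I handed the job in at about 11.4 s of the 48 s: the plain flap is folded back to about 2.26 rad and stays there, and the closed fingers hold the striped flap at about 1.04 rad (60°). One earlier push jammed with about 80 N at the wrist (limit 120 N) while the fingers were against the flap; if the gripper's body took part of that, the 40 N body limit may have been passed.

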